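Clear the etching-press bed and jog it

ROBOT

A 6-joint arm with a two-finger parallel gripper is mounted at the origin on the work surface. World frame = base frame: x ahead of the robot, y to its left, z up, the work surface at z = 0. Lengths are in m, angles in rad, forces in N, time in s.
With the tool pointing down it reaches from about 0.2 to 0.875 m from the base axis. Payload 3.4 kg.
Tool frame: the origin (TCP) lies between the finger pads; the fingertips stand 25 mm ahead of it and the grasp point (between the pads) lies 6 mm ahead of it (r.nose_length is the z of the fingertips in the tool frame, in m); z points along the fingers, y is the line along which they close (so a half turn about z gives the same grasp; the last joint's range is limited). The gripper opens to 94 mm and grips with 3 to 60 N. Pads are 16 mm wide; open, the fingers measure 119 mm over their backs; the gripper's body (75 mm by 177 mm) begins 78 mm behind the grasp point.
Start: joints at [-1.259, 0.276, 1.505, -0, 1.361, -0.121], TCP at [0.241, -0.522, 0.23] pointing down, gripper open.
Joint ranges: [-2.89, 2.89], [-0.75, 2.08], [0.22, 2.7], [-1.18, 4.32], [0.11, 2.71], [-2.7, 2.7]. Speed limits (rad/s): [2.57, 2.57, 3.14, 3.14, 3.14, 3.14].

INTERFACE

Orientations are given as a unit quaternion [w, x, y, z].
In Python, from plant import r, gripper_to, inverse_kinematics, vision, models, telemetry gives the robot as it stands. Calls block until the motion is done:
- r.move_to(position, orientation): joint-space move of the TCP to a pose.
- r.move_l(position, rot=None, vel=0.15, guard=None): straight line of the TCP; rot=None keeps the orientation; vel is the mean speed in m/s. With guard (N) it stops when the force on the tool has changed by that much, and returns True; else False.
- r.movej(angles): joint-space move.
- gripper_to(opening, f_grip=None): finger opening in m; f_grip is the grip in N (None keeps the last); returns when the fingers have stopped.
- r.hold(seconds).
- inverse_kinematics(position, orientation): joint angles nearest the present ones, or None.
- vision.snapshot(name): name is "scene" or "top" or "wrist"; returns the picture (400x640x3 uint8, red, green, blue); there is no depth.
- vision.get_calibration(name): a dict with "fx", "fy", "cx", "cy" (pixels), "position" and "orientation" of the camera in the world. Camera axes: x right, y down, z forward; pixel columns grow to the right and rows downward; lengths in m; the calibration is good to about 2 mm. A picture is of the moment at which its call begins: read the wrist's pose just before it. get_calibration takes no time and is no camera call; for the wrist camera it gives the pose at the moment of the call.
A pose or a line that the arm cannot do raises r.PlanningError and nothing moves.
- r.sign_off(): hands the job in; it is judged then, once.
Trained networks look in the newest picture that a camera, given by its name, has taken for a name from the list of things; names that differ only in an ending like _2 or _b are one class to them, and where a whole thing is asked for, a point or a joint stands for the part that bears it (a point fixed in the world has none). Each returns a list of dicts, best first, with "score" (0 to 1); they miss things now and then, are a little off and sometimes report something else, mostly with a low value. They report only what shows in the picture. A call takes as long as a camera call.
- models.boxes_of(thing, camera): "at" ([x, y, z] in m, in world coordinates, good to about 4 mm: the middle of the surface that is visible of it).
- models.regions_of(thing, camera): "pixels" (400x640 bool, what is visible of it).
- models.mark_of(thing, camera): "at" ([x, y, z] in m, in world coordinates, good to about 4 mm: a listed point, or the origin of a listed thing).
Readings, each from a call of its own:
- telemetry.current_t(): time.
- telemetry.current_joints(): joint angles.
- telemetry.current_dq(): joint speeds.
- telemetry.current_joint_efforts(): joint torques, N m.
- telemetry.current_ee_pos(): TCP position.
- telemetry.current_tool_rot(): TCP orientation.
- telemetry.current_wrist_force(): force on the tool from outside, world axes, zero at the start.
- telemetry.current_torque(): the same for the moment, N m.
- telemetry.current_opening(): finger opening in m.
- telemetry.current_finger_force(): force on a finger pad.
Only numpy, scipy, OpenCV 4.12 (cv2) and the standard library are available. Lean on these libraries where they do the work, as an engineer would, in place of code of your own. Each camera call takes 0.05 s, during which the arm holds its last target. There are 200 camera calls.

TASK

Clear the etching press for the next print: first stand every ink jar that is on the bed upright in the wooden crate, one to a cell, then use the bench brush (not the fingers) to sweep all the block offcuts off the bed into the white tray in front of it. Put the brush back on its rubber mat, bristles down, and only then push the red jog lever all the way towards the rollers, hold it for two seconds and let it spring back upright. Do not disturb the ink tin beside the crate.

Things in the scene. Friction and masses are not known exactly. Their poses are not given: they have to be found in the camera images.
- press: Tabletop etching press, fixed. Origin on the table under the bed; x points across the bed away from the robot, y along it to the rollers. Green roller frame, 270 mm tall, from y = 345 mm on. The grey jog console, 84 (x) by 80 mm (y), 55 mm tall, is centred at x -168, y +300 mm.
- bed_mid (a point): A point on top of the press's flat steel bed, 70 mm above the table, 30 mm along y from the press origin, axes as the press. Measured from the press origin the bed spans x -120 to +160, y -200 to +570 mm; jars and offcuts start between x -110 and +90, y -160 and +185 mm. Its robot-side long edge (x = -120) overhangs the tray.
- jog (a joint): The press's momentary jog lever on the console, rad: 0 upright, positive towards the rollers (press +y), negative away; stops at +/-0.5. A spring (0.5 N m per rad, about 4.5 N at the knob at the stop) brings it back to 0 when let go. Only the lever moves; the motor is not simulated.
- jog_knob (a point): Centre of the red ball knob, 22 mm in diameter, on the jog lever: 55 mm above the lever's pivot (pivot 59 mm above the table), on a 12 mm stem.
- tray_far (a point): White enamel scrap tray with black rim, fixed, 250 mm (x) by 400 mm (y), rim 30 mm high, walls 5 mm; in front of the press, its far edge tucked about 15 mm under the bed's overhang. This point: middle of its far edge, on the table; the tray spans x -250 to 0, y -200 to +200 mm from it.
- crate: Wooden crate with four open cells, fixed, 190 x 190 x 50 mm high, walls and the one divider each way 6 mm, floor 6 mm thick. Cells are 86 mm square, centred at x +/-46, y +/-46 mm from the crate's origin (centre of its underside).
- mat: Black rubber brush mat, fixed, 300 mm (its x) by 80 mm (its y), 3 mm thick, to the right of the bed. Origin: centre of its underside.
- brush_c (a point): Bench brush standing on its bristles: centre of its wooden back, 165 mm long (brush x), 42 wide (y), 20 tall. Bristles (in effect rigid) 160 x 34 mm, 54 tall, ends 64 mm below this point. A 21 mm round handle runs from the -x end at this height to x = -199 mm; starts on the mat, handle to the right (-y). 0.18 kg, balances within 30 mm of this point on the handle side.
- jar0_c (a point): Ink jar with red label and white cap, 56 mm in diameter and 90 mm tall, about 0.16 kg, standing on the bed at the start. Point: its centre, 45 mm above its underside; z is its axis. May be absent.
- jar1_c (a point): Ink jar with blue label and white cap, 56 mm in diameter and 90 mm tall, about 0.16 kg, standing on the bed at the start. Point: its centre, 45 mm above its underside; z is its axis. May be absent.
- jar2_c (a point): Ink jar with yellow label and white cap, 56 mm in diameter and 90 mm tall, about 0.16 kg, standing on the bed at the start. Point: its centre, 45 mm above its underside; z is its axis. May be absent.
- jar3_c (a point): Ink jar with green label and white cap, 56 mm in diameter and 90 mm tall, about 0.16 kg, standing on the bed at the start. Point: its centre, 45 mm above its underside; z is its axis. May be absent.
- scrap0_c (a point): Offcut of plywood printing block with a coloured lino face, 75 x 36 x 26 mm block, lying on the bed at any angle. Point: about its middle, at half its height. May be absent.
- scrap1_c (a point): Offcut of plywood printing block with a coloured lino face, 66 x 44 x 24 mm block, lying on the bed at any angle. Point: about its middle, at half its height. May be absent.
- scrap2_c (a point): Offcut of plywood printing block with a coloured lino face, 62 x 32 x 30 mm block, lying on the bed at any angle. Point: about its middle, at half its height. May be absent.
- scrap3_c (a point): Offcut of plywood printing block with a coloured lino face, L-shaped block, 70 x 42 x 26 mm overall, lying on the bed at any angle. Point: about its middle, at half its height. May be absent.
- ink_tin: Bystander, leave alone: round steel ink tin beside the crate, 72 mm in diameter, 40 mm tall. Origin: centre of its underside.

How it is judged:
By the outcome, as a careful person would: the job done as asked, in the order asked, and still so for the second after the job is handed in, with the robot touching nothing.
Of jar0, jar1, jar2, jar3 only 3 to 4 are there at a start; the rules pass over those that are not, and their reading is None.
Of scrap0, scrap1, scrap2, scrap3 only 3 to 4 are there at a start; the rules pass over those that are not, and their reading is None.
At some moment in a run one of scrap0, scrap1, scrap2, scrap3 may be knocked a few centimetres aside while the robot is not near it.
It also fails if it takes over 208 s, if anything falls off the work surface, if the arm or the gripper's body presses on something with over 40 N, if the wrist force passes 120 N, or if a joint passes its speed limit or range.

## Working session

There is one attempt and no reset: what is moved stays moved. The work goes in short steps, each a Python script; the robot and the scene stay as the last script left them, time stands still between calls to the robot, and variables do not carry over. Pictures are saved under pics/ and viewed, at most 14 in all, crops included, and the job is handed in when it is done.

```bash
ls; mkdir -p pics; cat > look.py <<'E'
from plant import r, gripper_to, inverse_kinematics, vision, models, telemetry
import numpy as np, cv2
def snap(c,n):
    im=vision.snapshot(c); cv2.imwrite(f'pics/{n}.png',im[:,:,::-1]); return im
E
python3 - <<'E'
from look import *
a=snap('scene','s0'); b=snap('top','t0')
np.set_printoptions(precision=4,suppress=True)
for c in ('top','scene'):
    print(c,vision.get_calibration(c))
    for n in ['press','bed_mid','jog_knob','tray_far','crate','mat','brush_c','ink_tin']+[f'jar{i}_c' for i in range(4)]+[f'scrap{i}_c' for i in range(4)]:
        print(n,[(np.round(d['at'],3).tolist(),round(d['score'],2)) for d in models.mark_of(n,c)[:2]])
print(telemetry.current_t(),telemetry.current_tool_rot())
E
```

```text
pics
top {'fx': 519.7420402978518, 'fy': 519.7420402978518, 'cx': 324.2593200124023, 'cy': 193.93233858169512, 'position': array([ 0.3552, -0.0869,  1.4881]), 'orientation': array([ 0.0437, -0.7039,  0.7077, -0.0424])}
press [([0.55, 0.03, 0.002], 0.8)]
bed_mid []
jog_knob [([0.374, 0.332, 0.111], 0.56), ([0.583, -0.074, 0.087], 0.42)]
tray_far [([0.441, 0.037, 0.002], 0.82), ([0.585, 0.159, 0.114], 0.46)]
crate [([0.469, -0.306, -0.004], 0.68)]
mat [([0.58, 0.005, 0.082], 0.73), ([0.639, -0.355, 0.003], 0.67)]
brush_c [([0.586, 0.158, 0.116], 0.63), ([0.647, -0.296, 0.073], 0.58)]
ink_tin [([0.478, -0.494, 0.001], 0.88)]
jar0_c [([0.484, -0.08, 0.116], 0.94)]
jar1_c []
jar2_c [([0.586, 0.158, 0.118], 0.8)]
jar3_c [([0.485, 0.081, 0.12], 0.62), ([0.439, 0.038, 0.0], 0.27)]
scrap0_c [([0.579, 0.006, 0.086], 0.96), ([0.378, 0.33, 0.109], 0.34)]
scrap1_c [([0.58, 0.004, 0.084], 0.49)]
scrap2_c [([0.577, 0.085, 0.085], 0.84), ([0.375, 0.331, 0.11], 0.46)]
scrap3_c [([0.584, -0.076, 0.087], 0.56), ([0.468, -0.306, -0.0], 0.17)]
scene {'fx': 386.0361951343233, 'fy': 386.0361951343233, 'cx'
[... 281 characters left out ...]
, 0.327, 0.112], 0.51)]
tray_far [([0.641, -0.299, 0.07], 0.5)]
crate [([0.584, -0.074, 0.083], 0.71), ([0.468, -0.3, -0.0], 0.56)]
mat [([0.643, -0.357, 0.002], 0.95), ([0.485, 0.087, 0.118], 0.58)]
brush_c [([0.584, 0.161, 0.113], 0.74), ([0.643, -0.298, 0.067], 0.67)]
ink_tin [([0.485, -0.489, 0.002], 0.95), ([0.372, 0.329, 0.113], 0.44)]
jar0_c [([0.48, -0.081, 0.111], 0.56)]
jar1_c [([0.588, 0.164, 0.113], 0.24)]
jar2_c [([0.585, 0.161, 0.115], 0.89)]
jar3_c [([0.485, 0.087, 0.114], 0.6)]
scrap0_c []
scrap1_c [([0.645, -0.297, 0.067], 0.51)]
scrap2_c [([0.576, 0.086, 0.086], 0.54)]
scrap3_c [([0.585, -0.072, 0.084], 0.68), ([0.581, 0.087, 0.085], 0.19)]
1.7 [0.0001 0.9767 0.2147 0.    ]
```

View pics/t0.png

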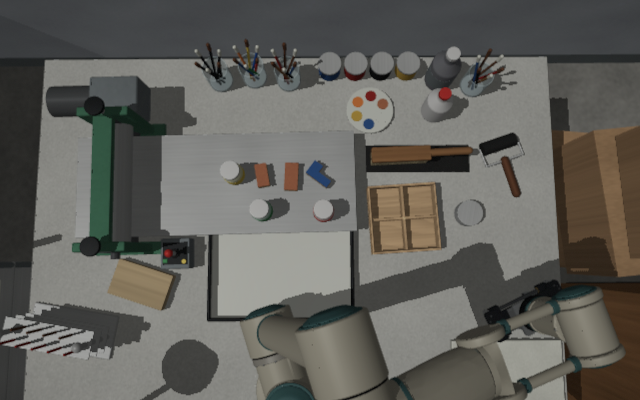

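View pics/s0.png

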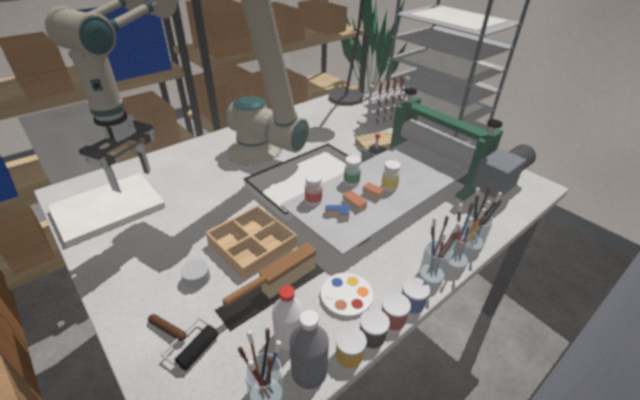

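The top view shows three jars: yellow (231,172), green (261,210) and red (322,210). It also shows three offcuts at (263,176), (292,177) and (320,174), the crate at (404,218), the brush on its mat at (400,155) and the jog lever at (178,252). In the networks' lists I ignore the low-score duplicates that don't match this. Next I'll measure yaws and place the first jar.

```bash
cat >> look.py <<'E'
from scipy.spatial.transform import Rotation as R
def q(a): return [0,np.cos(a/2),np.sin(a/2),0]
def cam(c):
    k=vision.get_calibration(c); o=k['orientation']; return k,R.from_quat([o[1],o[2],o[3],o[0]])
def topix(c,P):
    k,M=cam(c); p=M.inv().apply(np.atleast_2d(P)-k['position']); return p[:,:2]/p[:,2:]*[k['fx'],k['fy']]+[k['cx'],k['cy']]
def toworld(c,uv,z):
    k,M=cam(c); d=M.apply(np.c_[(np.atleast_2d(uv)-[k['cx'],k['cy']])/[k['fx'],k['fy']],np.ones(len(np.atleast_2d(uv)))])
    return k['position']+d*((z-k['position'][2])/d[:,2])[:,None]
def mark(n,c,near=None):
    L=[d for d in models.mark_of(n,c) if near is None or np.linalg.norm(np.array(d['at'])[:2]-near)<.05]
    return np.array(L[0]['at']) if L else None
def yaw(n,c,z,near):
    for d in models.regions_of(n,c):
        v,u=np.nonzero(d['pixels']); W=toworld(c,np.c_[u,v],z)[:,:2].astype(np.float32)
        (cx,cy),(w,h),a=cv2.minAreaRect(W*1000)
        if np.hypot(cx/1000-near[0],cy/1000-near[1])<.1: return (cx,cy),(w,h),a,d['score']
def jar(p,cell,a=0.):
    gripper_to(.09,20); r.move_to([*p,.25],q(a)); r.move_l([*p,.146],vel=.12)
    gripper_to(.03,25); print('grip',telemetry.current_opening(),telemetry.current_finger_force())
    r.move_l([*p,.27],vel=.2); r.move_to([*cell,.27],q(a)); r.move_l([*cell,.10],vel=.2)
    print('guard',r.move_l([*cell,.079],vel=.04,guard=4),telemetry.current_ee_pos())
    gripper_to(.074); r.move_l([*cell,.26],vel=.25); print('t',telemetry.current_t())
E
python3 - <<'E'
from look import *
vision.snapshot('top')
for n,z,near in (('crate',.05,(.469,-.305)),('mat',.003,(.641,-.356)),('brush_c',.077,(.645,-.34)),('press',.07,(.546,.033)),('tray_far',.03,(.316,.037))): print(n,yaw(n,'top',z,near))
for a in (0,np.pi,.43,np.pi/2,-np.pi/2):
  for p in ([.484,-.08,.146],[.515,-.26,.08],[.586,.16,.146],[.645,-.31,.07],[.62,.06,.15],[.36,-.06,.15]):
    s=inverse_kinematics(p,q(a)); print(round(a,2),p,None if s is None else np.round(s,2))
E
```

```text
crate ((465.95660400390625, -303.4129638671875), (192.13560485839844, 198.56192016601562), 3.474472999572754, 0.82)
mat ((640.7833251953125, -355.3199462890625), (298.7332458496094, 76.68535614013672), 89.67630767822266, 0.75)
brush_c ((639.9967041015625, -353.3846435546875), (50.219940185546875, 281.39813232421875), 2.5133466720581055, 0.7)
press None
tray_far ((308.2205810546875, 38.89772033691406), (240.3016815185547, 410.7828674316406), 0.9147515296936035, 0.88)
0 [0.484, -0.08, 0.146] [-0.31  0.22  1.81 -0.    1.11  1.27]
0 [0.515, -0.26, 0.08] [-0.59  0.4   1.72 -0.    1.02  0.98]
0 [0.586, 0.16, 0.146] [ 0.15  0.38  1.57 -0.    1.2   1.72]
0 [0.645, -0.31, 0.07] [-0.55  0.59  1.39 -0.    1.16  1.03]
0 [0.62, 0.06, 0.15] [-0.02  0.4   1.52 -0.    1.22  1.56]
0 [0.36, -0.06, 0.15] [-0.36  0.02  2.04 -0.    1.08  1.21]
3.14 [0.484, -0.08, 0.146] [-0.31  0.22  1.81 -0.    1.11 -1.88]
3.14 [0.515, -0.26, 0.08] [-0.59  0.4   1.72 -0.    1.02 -2.16]
3.14 [0.586, 0.16, 0.146] [ 0.15  0.38  1.57 -0.    1.2  -1.42]
3.14 [0.645, -0.31, 0.07] [-0.55  0.59  1.39 -0.    1.16 -2.12]
3.14 [0.
[... 436 characters left out ...]
0.43 [0.36, -0.06, 0.15] [-0.36  0.02  2.04 -0.    1.08  0.78]
1.57 [0.484, -0.08, 0.146] [-0.31  0.22  1.81 -0.    1.11 -0.31]
1.57 [0.515, -0.26, 0.08] [-0.59  0.4   1.72 -0.    1.02 -0.59]
1.57 [0.586, 0.16, 0.146] [ 0.15  0.38  1.57 -0.    1.2   0.15]
1.57 [0.645, -0.31, 0.07] [-0.55  0.59  1.39 -0.    1.16 -0.55]
1.57 [0.62, 0.06, 0.15] [-0.02  0.4   1.52 -0.    1.22 -0.02]
1.57 [0.36, -0.06, 0.15] [-0.36  0.02  2.04 -0.    1.08 -0.36]
-1.57 [0.484, -0.08, 0.146] None
-1.57 [0.515, -0.26, 0.08] [-0.59  0.4   1.72 -0.    1.02  2.55]
-1.57 [0.586, 0.16, 0.146] None
-1.57 [0.645, -0.31, 0.07] [-0.55  0.59  1.39 -0.    1.16  2.6 ]
-1.57 [0.62, 0.06, 0.15] None
-1.57 [0.36, -0.06, 0.15] None
```

```bash
python3 - <<'E'
from look import *
C=np.array([.468,-.304]); t=np.radians(2.5); M=np.array([[np.cos(t),-np.sin(t)],[np.sin(t),np.cos(t)]])
cell=lambda i,j: C+M@[.046*i,.046*j]
jar((.483,-.080),cell(-1,-1),np.pi/2)
jar((.485,.084),cell(1,-1),np.pi/2)
jar((.586,.160),cell(-1,1),np.pi/2)
r.move_to([.40,-.28,.35],q(np.pi/2))
snap('top','t1'); snap('scene','s1')
for c in ('top','scene'):
    vision.snapshot(c)
    for n in ['brush_c','jar0_c','jar1_c','jar2_c','jar3_c','scrap0_c','scrap1_c','scrap2_c','scrap3_c']:
        print(n,[(np.round(d['at'],3).tolist(),round(d['score'],2)) for d in models.mark_of(n,c)[:2]])
E
python3 -c "
import cv2,numpy as np
a=cv2.imread('pics/t1.png')[110:300,140:520];b=cv2.imread('pics/s1.png')[120:330,160:480]
cv2.imwrite('pics/m1.png',np.vstack([cv2.resize(a,(600,300)),cv2.resize(b,(600,300))]))"
```

```text
grip 0.05496818155471233 25.000867419668964
guard True [ 0.42368445 -0.35188779  0.08125677]
t 10.5083
grip 0.055252695088904465 25.000813119113445
guard True [ 0.51553526 -0.34787836  0.08126587]
t 19.4833
grip 0.0550449199296635 25.002988673513755
guard True [ 0.41975841 -0.2600318   0.08139051]
t 28.7583
brush_c []
jar0_c []
jar1_c []
jar2_c [([0.419, -0.26, 0.052], 0.68), ([0.583, 0.007, 0.083], 0.2)]
jar3_c []
scrap0_c [([0.582, 0.006, 0.085], 0.78)]
scrap1_c []
scrap2_c [([0.581, 0.084, 0.086], 0.66)]
scrap3_c [([0.595, -0.047, 0.085], 0.52)]
brush_c [([0.643, -0.298, 0.068], 0.75)]
jar0_c [([0.42, -0.352, 0.047], 0.73), ([0.58, 0.085, 0.085], 0.36)]
jar1_c []
jar2_c [([0.422, -0.26, 0.05], 0.6)]
jar3_c [([0.514, -0.345, 0.052], 0.63)]
scrap0_c [([0.58, 0.011, 0.077], 0.85)]
scrap1_c []
scrap2_c [([0.58, 0.087, 0.084], 0.65), ([0.422, -0.258, 0.053], 0.37)]
scrap3_c [([0.595, -0.044, 0.082], 0.53)]
```

View pics/m1.png

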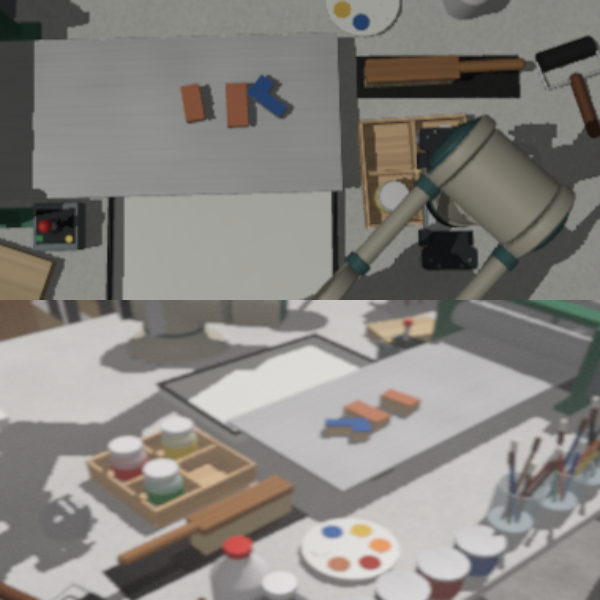

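Red, yellow and green jars stand in three cells, and the fourth cell is empty. The blue L offcut has been knocked against the middle one, near (268,97) in the crop. Before gripping the brush I'll check the clearance to the white bottle behind the mat.

```bash
python3 - <<'E'
from look import *
for uv in ((422,108),(436,122),(441,92),(430,88)):
    print(uv,[np.round(toworld('top',uv,z)[0],3).tolist() for z in (0,.1,.17)])
print(np.round(topix('scene',[[.733,-.35,.15],[.733,-.275,.15]]),0), np.round(topix('top',[[.733,-.35,.15],[.733,-.275,.15]]),0))
E
```

```text
(422, 108) [[0.791, -0.374, 0.0], [0.761, -0.354, 0.1], [0.741, -0.341, 0.17]]
(436, 122) [[0.748, -0.413, 0.0], [0.722, -0.391, 0.1], [0.703, -0.376, 0.17]]
(441, 92) [[0.839, -0.431, 0.0], [0.806, -0.408, 0.1], [0.784, -0.392, 0.17]]
(430, 88) [[0.851, -0.399, 0.0], [0.818, -0.378, 0.1], [0.795, -0.363, 0.17]]
[[292. 271.]
 [317. 256.]] [[424. 113.]
 [396. 113.]]
```

```bash
python3 - <<'E'
from look import *
a=np.pi/2+.02
gripper_to(.075,20); r.move_to([.50,-.312,.30],q(a)); r.move_to([.644,-.312,.20],q(a))
print(r.move_l([.644,-.312,.071],vel=.1,guard=6),telemetry.current_ee_pos())
gripper_to(.02,50); print('grip',telemetry.current_opening(),telemetry.current_finger_force(),telemetry.current_ee_pos())
r.move_l([.644,-.312,.23],vel=.15)
print(telemetry.current_opening(),telemetry.current_torque(),telemetry.current_t())
r.move_l([.665,-.045,.23],vel=.2)
snap('scene','s2'); snap('top','t2')
for n in ['scrap0_c','scrap1_c','scrap2_c','scrap3_c']:
    print(n,[(np.round(d['at'],3).tolist(),round(d['score'],2)) for c in ('scene','top') for d in models.mark_of(n,c)[:1]])
E
python3 -c "
import cv2,numpy as np
a=cv2.imread('pics/t2.png')[110:300,140:520];b=cv2.imread('pics/s2.png')[120:330,160:480]
cv2.imwrite('pics/m2.png',np.vstack([cv2.resize(a,(600,300)),cv2.resize(b,(600,300))]))"
```

```text
False [ 0.64448831 -0.31230192  0.07183378]
grip 0.041683958609629757 49.82487201690674 [ 0.64398998 -0.31198743  0.07110926]
0.0411022336691411 [-0.06285151 -0.10372383  0.03625653] 35.0917
scrap0_c [([0.578, 0.011, 0.079], 0.47), ([0.579, 0.007, 0.085], 0.68)]
scrap1_c []
scrap2_c [([0.667, -0.03, 0.231], 0.52)]
scrap3_c [([0.594, -0.046, 0.082], 0.56), ([0.578, 0.009, 0.087], 0.7)]
```

View pics/m2.png

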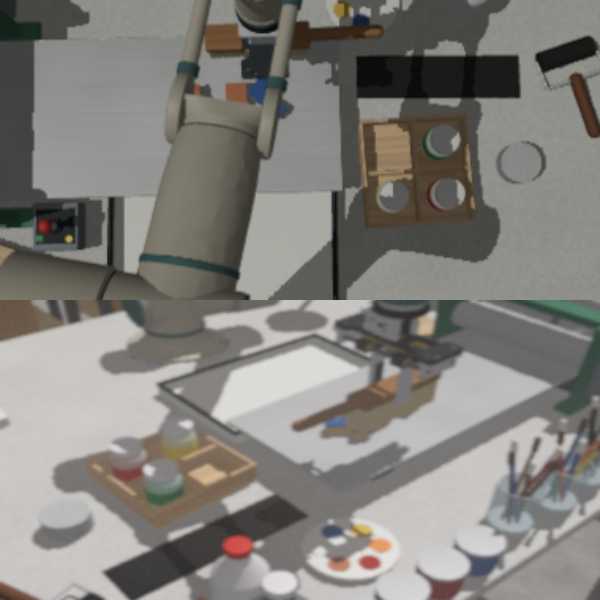

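The brush is gripped level and clear of the bed, with its bristle shadow behind the offcuts. Now I'll sweep.

```bash
cat >> look.py <<'E'
def sweep(y,x0=.665,x1=.408):
    a=np.pi/2+.012
    r.move_l([x0,y-.015,.20],vel=.2); r.move_l([x0,y-.015,.15],vel=.15)
    g=r.move_l([x0,y-.015,.132],vel=.03,guard=3); z=telemetry.current_ee_pos()[2]+.0012
    r.move_l([x0,y-.015,z],vel=.03); print('touch',g,z)
    print('hit',r.move_l([x1,y-.015,z],vel=.09,guard=35),telemetry.current_wrist_force(),telemetry.current_torque())
    r.move_l([x1,y-.015,.21],vel=.15); print(telemetry.current_opening(),telemetry.current_t())
E
python3 - <<'E'
from look import *
sweep(-.03)
r.move_l([.62,.0,.24],vel=.25)
snap('top','t3');snap('scene','s3')
for n in ['scrap0_c','scrap2_c','scrap3_c']:
    print(n,[(np.round(d['at'],3).tolist(),round(d['score'],2)) for c in ('scene','top') for d in models.mark_of(n,c)[:1]])
E
python3 -c "
import cv2,numpy as np
a=cv2.imread('pics/t3.png')[110:330,140:520];b=cv2.imread('pics/s3.png')[120:330,160:480]
cv2.imwrite('pics/m3.png',np.vstack([cv2.resize(a,(600,300)),cv2.resize(b,(600,300))]))"
```

```text
touch True 0.1389216603683338
hit False [ 3.65407437 -3.62206267 15.20143981] [-0.29327557 -0.74490261 -0.11662443]
0.04136596937639424 42.2167
scrap0_c [([0.369, 0.011, 0.04], 0.64), ([0.374, 0.009, 0.047], 0.49)]
scrap2_c [([0.58, 0.084, 0.084], 0.6), ([0.58, 0.085, 0.084], 0.87)]
scrap3_c [([0.372, 0.009, 0.039], 0.58), ([0.387, -0.1, 0.03], 0.81)]
```

View pics/m3.png

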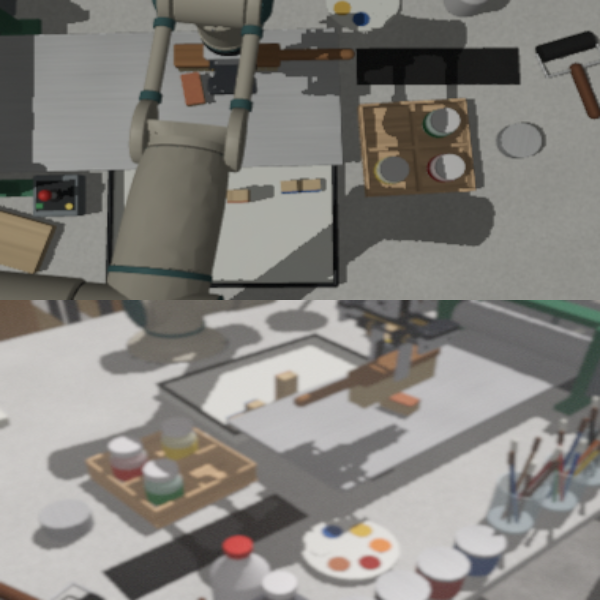

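Two offcuts lie in the tray, near (238,195) and (300,186) in the crop. One is left on the bed at (193,88), so I'll do a second sweep.

```bash
python3 - <<'E'
from look import *
sweep(.095)
r.move_l([.60,-.20,.24],vel=.3)
r.move_to([.644,-.312,.23],q(np.pi/2+.02))
snap('top','t4');snap('scene','s4')
for n in ['scrap0_c','scrap1_c','scrap2_c','scrap3_c']:
    print(n,[(np.round(d['at'],3).tolist(),round(d['score'],2)) for c in ('scene','top') for d in models.mark_of(n,c)[:1]])
E
python3 -c "
import cv2,numpy as np
a=cv2.imread('pics/t4.png')[110:330,140:520];b=cv2.imread('pics/s4.png')[120:330,160:480]
cv2.imwrite('pics/m4.png',np.vstack([cv2.resize(a,(600,300)),cv2.resize(b,(600,300))]))"
```

```text
touch True 0.14092924804173818
hit False [-0.10356785 -0.52411303 -2.00763344] [-0.02691229 -0.08925218 -0.01151381]
0.0414943720547135 49.075
scrap0_c [([0.371, 0.01, 0.04], 0.55)]
scrap1_c []
scrap2_c [([0.323, 0.095, 0.018], 0.44)]
scrap3_c [([0.386, -0.099, 0.029], 0.53)]
```

View pics/m4.png

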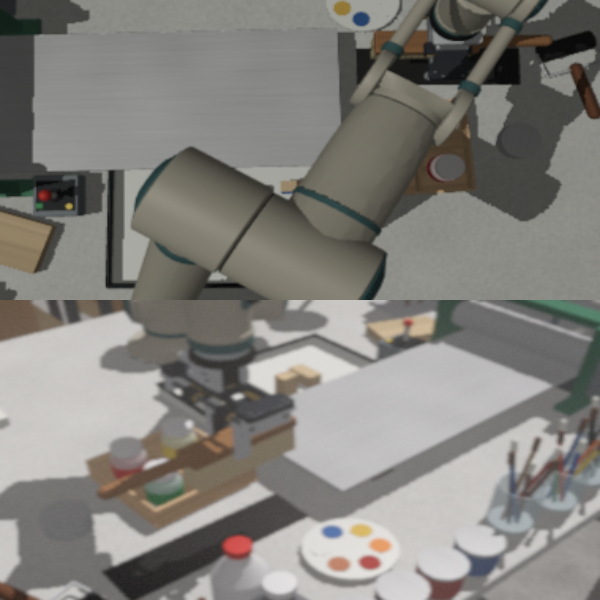

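The bed is clear and all three offcuts are in the tray. Now I'll return the brush.

```bash
python3 - <<'E'
from look import *
r.move_l([.642,-.312,.09],vel=.15)
print(r.move_l([.642,-.312,.066],vel=.025,guard=4),telemetry.current_ee_pos())
gripper_to(.075,10); r.hold(.3); r.move_l([.642,-.312,.22],vel=.2)
r.move_to([.42,-.05,.35],q(np.pi/2))
snap('top','t5');snap('scene','s5')
print([(np.round(d['at'],3),d['score']) for c in ('top','scene') for n in ('brush_c','jog_knob') for d in models.mark_of(n,c)],telemetry.current_t())
# tilted tool: closing along x, z leaning to +y
for th in (15,20,25,30):
    t=np.radians(th); z=[0,np.sin(t),-np.cos(t)]
    for s in (1,-1):
        y=np.array([s,0,0.]); x=np.cross(y,z); k=R.from_matrix(np.c_[x,y,z]).as_quat(); Q=[k[3],*k[:3]]
        for p in ([.373,.25,.2],[.373,.34,.115]):
            j=inverse_kinematics(p,Q); print(th,s,None if j is None else np.round(j,2))
E
python3 -c "
import cv2,numpy as np
a=cv2.imread('pics/t5.png')[110:330,60:520];b=cv2.imread('pics/s5.png')[120:330,160:480]
cv2.imwrite('pics/m5.png',np.vstack([cv2.resize(a,(630,300)),cv2.resize(b,(630,300))]))"
```

```text
True [ 0.64187148 -0.31143281  0.07241717]
[(array([ 0.64 , -0.289,  0.07 ]), 0.57), (array([0.374, 0.33 , 0.108]), 0.38), (array([ 0.643, -0.295,  0.066]), 0.59), (array([0.372, 0.326, 0.114]), 0.57)] 56.7417
15 1 [0.22 0.05 1.91 0.28 1.15 0.11]
15 1 [0.43 0.2  1.96 0.31 0.89 0.24]
15 -1 None
15 -1 None
20 1 [ 0.15  0.04  1.94  0.38  1.14 -0.01]
20 1 [0.36 0.19 2.01 0.43 0.86 0.09]
20 -1 None
20 -1 None
25 1 [ 0.07  0.04  1.98  0.48  1.14 -0.14]
25 1 [ 0.29  0.19  2.05  0.57  0.85 -0.08]
25 -1 None
25 -1 None
30 1 [-0.01  0.04  2.01  0.58  1.16 -0.26]
30 1 [ 0.23  0.2   2.1   0.7   0.86 -0.25]
30 -1 None
30 -1 None
```

View pics/m5.png

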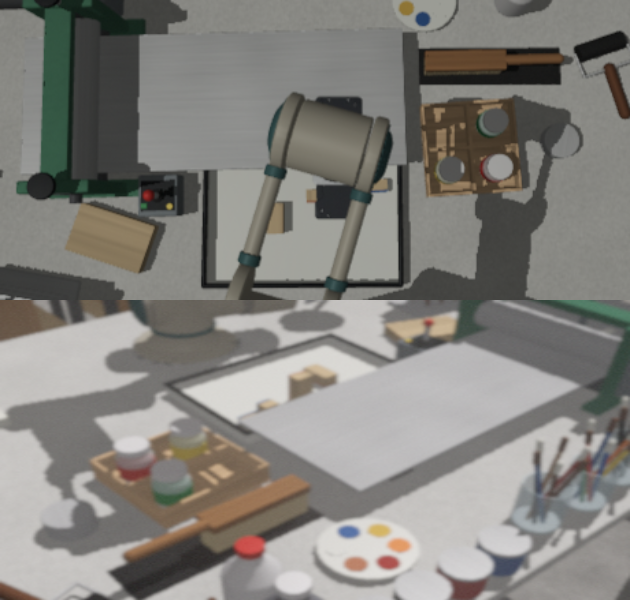

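The brush is back on its mat, bristles down, jars in the crate and all offcuts in the tray. Next is the lever, with closed fingers tilted 20° to stay clear of the roller frame.

```bash
python3 - <<'E'
from look import *
t=np.radians(20); z=[0,np.sin(t),-np.cos(t)]; y=np.array([1,0,0.]); x=np.cross(y,z); k=R.from_matrix(np.c_[x,y,z]).as_quat(); Q=[k[3],*k[:3]]
gripper_to(0,10)
r.move_to([.373,.24,.25],Q); r.move_l([.373,.27,.119],vel=.15)
print('early',r.move_l([.373,.295,.119],vel=.08,guard=8))
f0=telemetry.current_wrist_force()
print('stop',r.move_l([.373,.352,.118],vel=.03,guard=14),telemetry.current_ee_pos(),telemetry.current_wrist_force()-f0)
t0=telemetry.current_t(); r.hold(.5); print(telemetry.current_ee_pos(),telemetry.current_wrist_force()-f0)
snap('scene','s6');snap('top','t6')
print([(np.round(d['at'],3),d['score']) for c in ('top','scene') for d in models.mark_of('jog_knob',c)])
r.hold(2.0); print('held',telemetry.current_t()-t0,telemetry.current_wrist_force()-f0)
r.move_l([.373,.25,.13],vel=.2); r.move_l([.373,.24,.25],vel=.2); r.move_to([.40,-.05,.40],q(np.pi/2)); r.hold(.5)
snap('scene','s7');snap('top','t7')
print([(np.round(d['at'],3),d['score']) for c in ('top','scene') for d in models.mark_of('jog_knob',c)],telemetry.current_t())
E
python3 -c "
import cv2,numpy as np
f=lambda p,a,b,c,d:cv2.resize(cv2.imread(p)[a:b,c:d],(390,290))
cv2.imwrite('pics/m6.png',np.vstack([np.hstack([f('pics/t6.png',220,280,140,220),f('pics/s6.png',100,180,330,440)]),np.hstack([f('pics/t7.png',110,330,60,520),f('pics/s7.png',100,180,330,440)])]))"
```

```text
early False
stop True [0.37262216 0.32592467 0.11705105] [ 0.31128358 -7.1552422   5.32102434]
[0.37262106 0.32570195 0.1170677 ] [-0.0947685  -4.91923876  4.77443856]
[(array([0.369, 0.353, 0.107]), 0.43)]
held 2.6999999999999957 [-0.2045156  -4.76189263  4.73694344]
[(array([0.375, 0.333, 0.109]), 0.63), (array([ 0.481, -0.495, -0.001]), 0.41), (array([0.371, 0.328, 0.114]), 0.41)] 67.7083
```

View pics/m6.png

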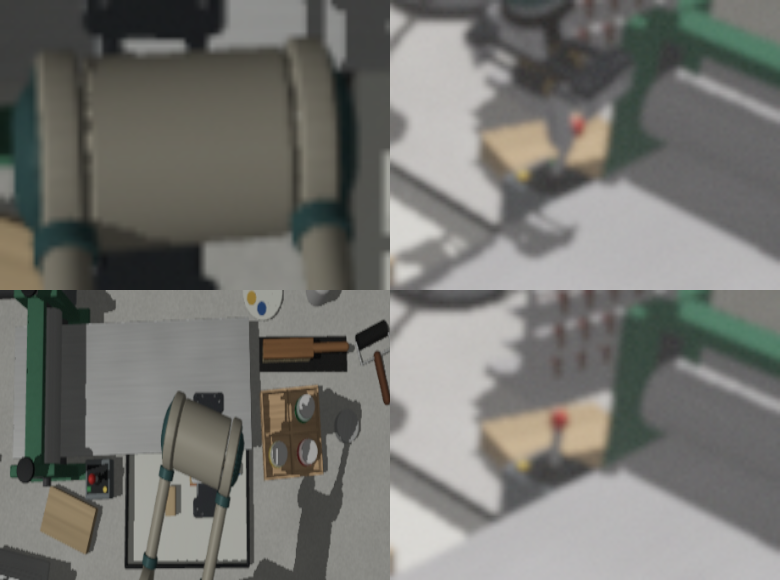

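During the hold the knob read about 24 mm over with only spring-like force, which doesn't prove the stop was reached. It did spring back upright. I'll repeat the push more firmly and log the force against travel.

```bash
python3 - <<'E'
from look import *
t=np.radians(20); z=[0,np.sin(t),-np.cos(t)]; y=np.array([1,0,0.]); x=np.cross(y,z); k=R.from_matrix(np.c_[x,y,z]).as_quat(); Q=[k[3],*k[:3]]
r.move_to([.373,.24,.25],Q); r.move_l([.373,.27,.119],vel=.15); r.move_l([.373,.295,.119],vel=.08,guard=8)
r.hold(.3); f0=telemetry.current_wrist_force()
for yy in (.30,.305,.31,.315,.32,.323,.326,.328,.330,.332,.334,.336):
    r.move_l([.373,yy,.118],vel=.04); r.hold(.1); f=telemetry.current_wrist_force()-f0
    print(yy,np.round(f,1),np.round(telemetry.current_ee_pos()[1:],4))
    if np.linalg.norm(f)>18: break
snap('scene','s8'); t0=telemetry.current_t(); r.hold(2.5); print('held',telemetry.current_t()-t0,telemetry.current_wrist_force()-f0)
r.move_l([.373,.25,.13],vel=.2); r.move_l([.373,.24,.25],vel=.2); r.move_to([.40,-.25,.40],q(np.pi/2)); r.hold(.5)
snap('scene','s9');snap('top','t9')
for c in ('top','scene'): print([(n,np.round(d['at'],3).tolist(),d['score']) for n in ('jog_knob','scrap0_c','scrap2_c','scrap3_c') for d in models.mark_of(n,c)[:1]])
print(telemetry.current_t())
E
python3 -c "
import cv2,numpy as np
f=lambda p,a,b,c,d:cv2.resize(cv2.imread(p)[a:b,c:d],(390,290))
cv2.imwrite('pics/m9.png',np.vstack([np.hstack([f('pics/s8.png',100,180,330,440),f('pics/s9.png',100,180,330,440)]),np.hstack([f('pics/t9.png',110,330,60,520),f('pics/s9.png',100,350,100,460)])]))"
```

```text
0.3 [-1.2 -0.7 -0.9] [0.3    0.1179]
0.305 [-0.2 -0.8 -0.1] [0.305 0.118]
0.31 [-1.1 -1.7  2. ] [0.31  0.118]
0.315 [-1.4 -4.6  0.6] [0.3149 0.1178]
0.32 [-0.8 -4.4 -1.9] [0.3196 0.1177]
0.323 [-0.7 -4.6 -0.6] [0.3226 0.1177]
0.326 [-1.3 -5.6 -1.2] [0.3254 0.1177]
0.328 [ -0.4 -10.6   0.9] [0.3262 0.1174]
0.33 [ -1.1 -16.6   3.5] [0.3268 0.1172]
0.332 [ -1.5 -23.1   7.8] [0.3273 0.117 ]
held 2.5 [ -0.95021998 -23.33842158   7.87111763]
[('jog_knob', [0.374, 0.328, 0.111], 0.46), ('scrap0_c', [0.371, 0.008, 0.043], 0.71), ('scrap2_c', [0.323, 0.093, 0.019], 0.73), ('scrap3_c', [0.389, -0.102, 0.029], 0.58)]
[('jog_knob', [0.37, 0.327, 0.112], 0.53), ('scrap0_c', [0.374, 0.009, 0.039], 0.55), ('scrap2_c', [0.325, 0.097, 0.019], 0.7), ('scrap3_c', [0.388, -0.099, 0.025], 0.44)]
81.1333
```

View pics/m9.png

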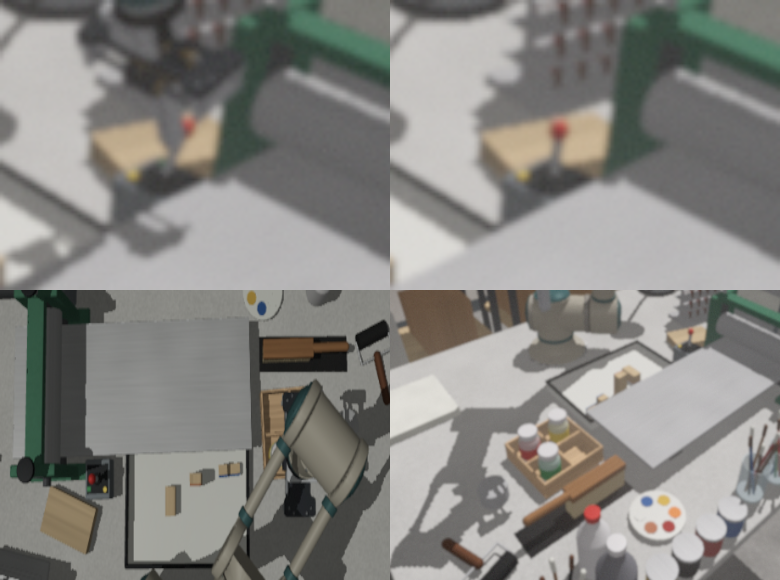

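The force climbed from 5.6 to 23 N at the same position, so the lever was against its stop for 2.5 s. It has since sprung upright. All three offcuts are in the tray, the brush is on its mat, the jars are in the crate, and the tin shows no sign of having moved.

```bash
python3 -c "
from plant import r
print(r.sign_off())"
```

```text
the job is handed in; nothing more can be done
None
```

I handed the job in at about 81 s: three jars upright in the crate, all three offcuts swept into the tray, brush back on its mat bristles down, and the lever held at its stop for 2.5 s before springing upright (pushed twice, since the first push may not have reached the stop).

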